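# Punch the pin out of the press-out stand into the catch tray

## Task

Slide the small steel tray by its upright post until the tray stands under the pin that sticks in the arm of the grey press-out stand. Then take the punch (the tool with the straight dark handle, not the awl with the wooden ball) from the white holder and press the pin down with it, never with the fingers, until the pin drops out and lands in the tray. Finally put the punch back upright into the hole it came from; the pin stays in the tray.

Things in the scene. Friction and masses are not known exactly. Their poses are not given: they have to be found in the camera images.
- pin_mid (a point): Centre of a steel pin, 64 mm long, upright in the stand's through-hole; z up along it. Upper 30 mm: neck 16 mm thick, the rest 22 mm. Its flat top is 32 mm above this point and starts 31 mm above the stand's arm, 143 mm above the worktop. Spring plungers hold it: 5 to 12 N down on its top drive it, and after about 12 mm of travel (top still above the arm) it falls freely.
- stand: Fixed press-out stand. Origin on the worktop under the axis of its upright 26 mm hole. Aluminium arm 52 mm wide, underside 88 mm and top 112 mm high, from 30 mm before the hole (its -x side, the robot's right) to a grey column whose near face is 85 mm past the hole (its +x, the robot's left); nothing is taller than the arm but the pin. Under the arm it is open except at the column.
- punch_mid (a point): Middle of the punch's straight dark handle (24 mm thick, 62 mm long); z up. Under it a round rubber guard, 46 mm, and an 18 mm shank with a flat tip 97 mm below this point. It hangs by the guard, whose underside is 37 mm below this point, in one of two 35 mm holes, 76 mm apart about along y, of a fixed white holder 70 mm high. The other hole holds a shorter awl with a wooden ball.
- tray_in (a point): Centre of the inner floor, 3 mm above the worktop, of a loose open steel tray, 110 mm along its x, 90 mm along its y, 30 mm high, walls 3 mm, 0.3 kg. Its x axis points along its flat tongue to the black post, away from the stand, roughly to the robot's right; z up.
- tray_post (a point): Grip point, 40 mm above the worktop, on the tray's black upright post, which is 18 x 18 mm with faces square to the tray's x and y, and 55 mm high. It stands on the tray's x axis, 140 mm from the tray's centre; same axes as the tray. The tongue at its foot is 5 mm thick.
Not all that is in view belongs to the job. What is shaped like the part that bears pin_mid but pink is not meant.

How it is judged:
By the outcome, as a careful person would: the job done as asked, in the order asked, and still so for the second after the job is handed in, with the robot touching nothing.
It also fails if it takes over 72 s, if anything falls off the work surface, if the arm or the gripper's body presses on something with over 40 N, if the wrist force passes 120 N, or if a joint passes its speed limit or range.

## Robot

A 6-joint arm with a two-finger parallel gripper is mounted at the origin on a cart in front of the work surface, level with it; the furniture and walls round the work are solid. World frame = base frame: x ahead of the robot, y to its left, z up, the work surface at z = 0. Lengths are in mm, angles in rad, forces in N, time in s.
With the tool pointing down it reaches from about 275 to 750 mm from the base axis. Payload 10.2 kg.
Tool frame: the origin (TCP) lies midway between the tips of the shut fingers; the grasp point (between the pads) lies 19 mm behind it; z points along the fingers, y is the line along which they close (so a half turn about z gives the same grasp; the last joint's range is limited). The gripper opens to 85 mm and grips with 20 to 120 N. Pads are 22 mm wide; open, the fingers measure 114 mm over their backs; the gripper's body (76 mm by 85 mm) begins 54 mm behind the grasp point. The pads swing forward as they close: fully open they stand 13 mm farther back than shut.
Start: joints at [-1.5, 0.313, 1.498, -0, 1.331, -0.223], TCP at [152.022, -502.514, 231.294] pointing down, gripper open.
Joint ranges: [-2.94, 2.94], [-0.97, 2.17], [0.19, 2.56], [-1.23, 4.37], [0.02, 3.11], [-2.88, 2.88]. Speed limits (rad/s): [2.39, 2.39, 3.01, 3.14, 3.14, 3.14].

## Interface

Orientations are given as a unit quaternion [w, x, y, z].
In Python, from rig import sense, capture, finish_job, find_in, place_of gives the robot as it stands. The module is installed in compiled form; this text tells all that it offers.
- The arm moves only by the shell command python3 -m jog 'ROWS' [FORCE]. ROWS is JSON, a list of rows, each an object of numbers: "tx", "ty", "tz": the shift along the tool's x, y, z in mm; "ax", "ay", "az": the turn, a rotation vector about the tool's x, y, z in rad; "jaw": the closure, from -1 (fully open) to 1 (shut), so that 0 is half open. In form: [{"tx": .., "ty": .., "tz": .., "ax": .., "ay": .., "az": .., "jaw": ..}, ...]. A call has 1 to 5 rows; each row shifts and turns the commanded pose from where the row before left it, along the tool's axes as they then stand; what a row does not reach is not made up. A row lasts 1/8 s, in which the tool goes at most 62.5 mm and 10.7 degrees, less where a joint would pass 70% of its speed; a pose out of reach is approached as far as the arm can. A call with a gripper value outside its range is refused whole. The fingers move at their own pace and stop on an object; FORCE is the grip in N (left out, the last holds). Time passes only in rows, so rows that do not move let the fingers close. It gives the time, the measured TCP pose, the force, the opening and the grip force at its end, in the units of the state.
- sense(): the state, without advancing time (a new reading comes with each control period).
- capture(name): name is "scene" or "top"; returns a dict with "color" (400x640x3 uint8, red, green, blue), "depth" (400x640 float32, mm along the optical axis (not along the pixel's ray), 0 where there is no reading), "fx", "fy", "cx", "cy" (pixels), "camera_from_world" (4x4, takes a point from world to camera coordinates). Camera axes: x right, y up, looking along -z (the intrinsics and any distortion apply to the point x, -y, -z); pixel columns grow to the right and rows downward; lengths in mm; the calibration is good to about 2 mm. A picture is of the moment at which its call begins.
- finish_job(): hands the job in; it is judged then, once.
Trained networks look in the newest picture that a camera, given by its name, has taken for a name from the list of things; names that differ only in an ending like _2 or _b are one class to them, and where a whole thing is asked for, a point or a joint stands for the part that bears it (a point fixed in the world has none). Each returns a list of dicts, best first, with "conf" (0 to 1); they miss things now and then, are a little off and sometimes report something else, mostly with a low value. They report only what shows in the picture. A call takes as long as a camera call. They do not tell look-alikes from the thing itself.
- find_in(query, camera): "centre" ([column, row] in pixels, amid what is visible of it).
- place_of(query, camera): "centre" ([column, row] in pixels: a listed point, or the origin of a listed thing).
The state is a dict: "time_s": time; "joints": joint angles; "dq": joint speeds; "tau": joint torques, N m; "eef_pos": TCP position; "ee_rot": TCP orientation; "force": force on the tool from outside, world axes, zero at the start; "wrist_torque": the same for the moment, N m; "grip_width": opening from 0.0 (shut) to 1.0 (fully open); "grip_force": force on a finger pad.
Only numpy, scipy, OpenCV 4.12 (cv2) and the standard library are available. Lean on these libraries where they do the work, as an engineer would, in place of code of your own. Each camera call takes 0.05 s, during which the arm holds its last target. There are 200 camera calls.

## Working session

There is one attempt and no reset: what is moved stays moved. The work goes in short steps, Python scripts to look and compute and a shell command to move; the robot and the scene stay as the last step left them, time stands still between calls to the robot, and variables do not carry over. Pictures are saved under pics/ and viewed, at most 10 in all, crops included, and the job is handed in when it is done.

```bash
mkdir -p pics; cat > h.py <<'E'
import numpy as np,cv2
from rig import *
from scipy.spatial.transform import Rotation as R
def ray(c,px):
    M=np.linalg.inv(c["camera_from_world"]);d=np.array([(px[0]-c["cx"])/c["fx"],-(px[1]-c["cy"])/c["fy"],-1.])
    return M[:3,3],M[:3,:3]@d
def atz(c,px,z):
    o,d=ray(c,px);return o+d*(z-o[2])/d[2]
def atdepth(c,px):
    o,d=ray(c,px);u,v=int(round(px[0])),int(round(px[1]));p=c["depth"][max(v-1,0):v+2,max(u-1,0):u+2];p=p[p>0]
    return o+d*np.median(p) if len(p) else None
def cloud(c):
    v,u=np.mgrid[:400,:640];D=c["depth"];M=np.linalg.inv(c["camera_from_world"])
    P=np.stack([(u-c["cx"])/c["fx"]*D,-(v-c["cy"])/c["fy"]*D,-D],-1)@M[:3,:3].T+M[:3,3];P[D<=0]=np.nan;return P
def save(c,n,box=None,s=1):
    im=c["color"][:,:,::-1]
    if box:im=im[box[1]:box[3],box[0]:box[2]]
    cv2.imwrite("pics/"+n,cv2.resize(im,None,fx=s,fy=s,interpolation=cv2.INTER_CUBIC))
E
cat > a.py <<'E'
from h import *
np.set_printoptions(precision=1,suppress=True)
Z=dict(pin_mid=111,stand=0,punch_mid=107,tray_in=3,tray_post=40)
for n in("scene","top"):
    c=capture(n);save(c,n+"0.png");print(n,c["fx"],np.linalg.inv(c["camera_from_world"])[:3,3],{k for k in c})
    for q,z in Z.items():
        for r in place_of(q,n)[:3]:print(q,r["conf"],np.array(r["centre"]),atz(c,r["centre"],z),atdepth(c,r["centre"]))
s=sense();print(s["eef_pos"],s["ee_rot"],s["grip_width"],s["time_s"])
print(R.from_quat(np.roll(s["ee_rot"],-1)).as_matrix())
E
python3 a.py
```

```text
scene 365.36255537994384 [116.5 449.4 676.4] {'color', 'camera_from_world', 'cx', 'cy', 'depth', 'fx', 'fy'}
pin_mid 0.69 [301.9 215.9] [476.3 -35.8 111. ] [519.9 -94.6  42.5]
pin_mid 0.57 [252.1 292.6] [433.7 182.7 111. ] [433.9 182.5 110.5]
stand 0.59 [257.  320.5] [442.4 176.6   0. ] [443.6 175.6  -2.5]
punch_mid 0.5 [360.4 177. ] [ 437.9 -242.9  107. ] [ 441.9 -251.5   99.9]
tray_in 0.59 [309.2 265.4] [432.9   0.6   3. ] [433.7  -0.6   1.3]
tray_post 0.98 [341.  219.9] [ 431.1 -139.2   40. ] [ 427.6 -132.7   47. ]
top 469.2244879941992 [ 276.8  -88.  1333. ] {'color', 'camera_from_world', 'cx', 'cy', 'depth', 'fx', 'fy'}
pin_mid 0.57 [325.7 209.1] [ 425.6 -128.4  111. ] [ 437.3 -131.6   14.6]
pin_mid 0.44 [211.4 204. ] [442.  171.1 111. ] [438. 165. 140.]
pin_mid 0.41 [313.8 175.8] [514.8 -98.1 111. ] [524.1 -98.5  63.1]
stand 0.74 [217.6 207.9] [445.5 176.7   0. ] [431.4 154.5 112. ]
stand 0.21 [275.4 210.4] [436.7  11.7   0. ] [436.3  11.5   3.5]
punch_mid 0.76 [370. 201.] [ 446.5 -245.8  107. ] [ 450.8 -249.9   75.8]
tray_in 0.79 [280.2 212.1] [431.4  -2.2   3. ] [431.6  -2.1   1.5]
tray_post 0.93 [330.3 209. ] [ 434.4 -143.5   40. ] [ 432.4 -142.8   55.9]
[ 152.  -502.5  231.3] [ 0.   1.   0.1 -0. ] 0.9995928024585854 0.6
[[ 1.   0.3 -0. ]
 [ 0.3 -1.  -0. ]
 [-0.  -0.  -1. ]]
```

View pics/scene0.png

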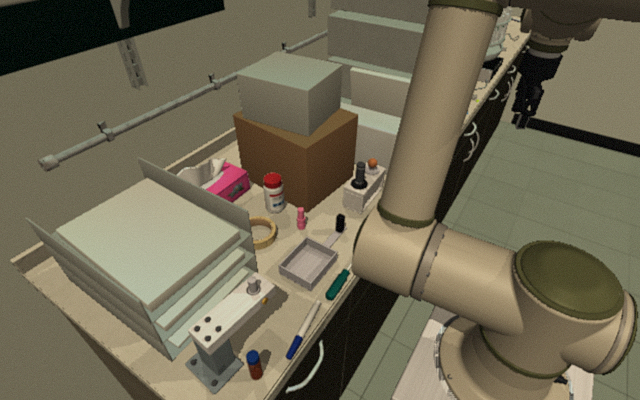

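View pics/top0.png

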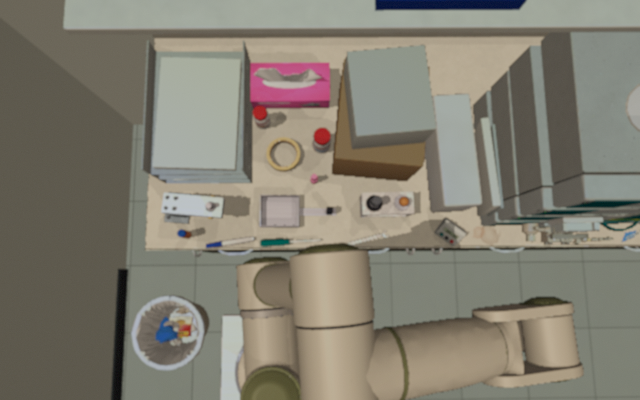

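The scene picture shows:
- the stand with its steel pin at (254,287)
- a pink look-alike at (301,217)
- the tray at (309,262) with its black post at (341,222)
- the punch at (360,177) beside the awl ball at (373,165)

Candidates:
- **Pin:** steel (254,287), or pink (301,217). I choose the steel one.
- **Tool:** dark handle (360,177), or wooden ball (373,165). I choose the dark handle.

Next I'll refine these with the depth data and check them in a close crop.

```bash
cat > b.py <<'E'
from h import *
np.set_printoptions(precision=1,suppress=True)
t=capture("top");s=capture("scene")
def blob(P,x,y,z,n):
    m=(P[...,0]>x[0])&(P[...,0]<x[1])&(P[...,1]>y[0])&(P[...,1]<y[1])&(P[...,2]>z[0])&(P[...,2]<z[1])
    q=P[m]
    if len(q)==0:print(n,0);return
    r=cv2.minAreaRect(q[:,:2].astype(np.float32));print(n,len(q),"mean",q.mean(0),"min",q.min(0),"max",q.max(0),"rect",np.array(r[0]),np.array(r[1]),r[2])
for n,c in(("top",t),("scene",s)):
    P=cloud(c);print(n)
    blob(P,(400,480),(140,210),(125,155),"pin")
    blob(P,(380,500),(90,300),(105,118),"arm")
    blob(P,(400,460),(-170,-115),(46,60),"post")
    blob(P,(360,500),(-70,70),(22,36),"trayrim")
    blob(P,(400,490),(-275,-215),(115,150),"punchtop")
    blob(P,(400,490),(-350,-275),(80,150),"awl")
    blob(P,(380,510),(-370,-190),(62,74),"holder")
    blob(P,(480,560),(-330,-160),(90,150),"boxfront")
    blob(P,(480,560),(-330,-160),(150,400),"boxhigh")
    blob(P,(330,388),(-60,250),(6,60),"near clutter")
a=cv2.resize(s["color"][245:330,215:315],(400,340));b=cv2.resize(s["color"][145:230,315:415],(400,340))
cv2.imwrite("pics/crop1.png",np.hstack([a,b])[:,:,::-1])
E
python3 b.py
```

```text
top
pin 38 mean [436.4 171.2 138.5] min [429.2 163.7 126.1] max [443.3 179.6 145.4] rect [436.8 172. ] [14.3 14.2] 52.242862701416016
arm 1132 mean [441.4 220.8 112.5] min [408.  140.8 105.2] max [475.  299.9 118. ] rect [440.6 220.2] [157.2  58.9] 86.0213851928711
post 39 mean [ 433.  -140.7   54.4] min [ 424.2 -147.8   49. ] max [ 441.1 -133.8   58.9] rect [ 432.6 -140.8] [16.9 14.1] 0.22018830478191376
trayrim 241 mean [435.3  -2.3  28.7] min [388.9 -56.7  22.1] max [480.4  53.   35.6] rect [434.8  -1.7] [109.6  91.1] 89.61467742919922
punchtop 80 mean [ 446.  -259.5  135.6] min [ 434.8 -271.1  115.3] max [ 458.1 -249.3  143.9] rect [ 446.8 -259.9] [21.3 23.5] 85.27779388427734
awl 87 mean [ 446.6 -334.1  105.3] min [ 433.5 -347.4   80.6] max [ 460.2 -275.6  117.2] rect [ 447.  -311.4] [25.4 72.2] 1.347285509109497
holder 723 mean [ 447.1 -300.1   70.2] min [ 416.5 -369.3   62.1] max [ 478.7 -228.7   74. ] rect [ 447.5 -299. ] [ 60.6 140.9] 0.8778055310249329
boxfront 320 mean [ 530.8 -245.   120.4] min [ 521.3 -329.7   90.3] max [ 540.7 -160.3  149.8] rect [ 530.5 -245. ] [170.2 
[... 1021 characters left out ...]
327.8  100.7] min [ 436.6 -341.5   82.5] max [ 462.5 -319.8  111. ] rect [ 449.5 -330. ] [18.9 24.1] 73.06927490234375
holder 453 mean [ 441.  -283.9   69.4] min [ 418.5 -367.8   62. ] max [ 480.4 -223.6   73.9] rect [ 449.4 -295.5] [ 60.6 144. ] 0.5254489183425903
boxfront 718 mean [ 533.3 -240.7  120.8] min [ 522.  -330.    90.2] max [ 543. -160.  150.] rect [ 532.2 -245. ] [171.1   6.4] 84.29598999023438
boxhigh 1184 mean [ 537.1 -243.6  189.9] min [ 522.3 -329.9  150.1] max [ 560.  -160.   212.8] rect [ 543.3 -245.3] [170.4  36.7] 88.14201354980469
near clutter 829 mean [347.9  91.8  15.1] min [335.  -57.7   6.2] max [366.2 208.4  23.8] rect [351.3  75.4] [ 29.7 266.3] 0.6826057434082031
```

View pics/crop1.png

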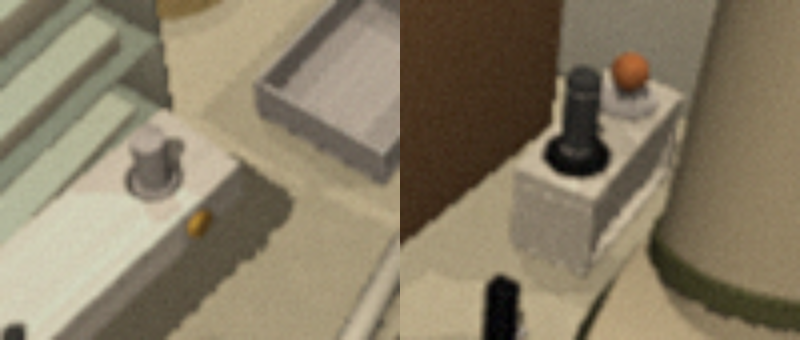

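The crop shows the steel pin in the stand's arm (left half), and the dark punch with its guard beside the awl with the wooden ball (right half). That confirms both choices.

Estimates (mm):
- pin (437,174)
- tray centre (435.5,0)
- post (433,-139)
- punch (447,-258)

```bash
python3 - <<'E'
from h import *
s=sense();print(R.from_quat(np.roll(s["ee_rot"],-1)).as_matrix().round(4))
E
```

```text
[[ 0.9571  0.2896  0.    ]
 [ 0.2896 -0.9571  0.    ]
 [ 0.     -0.     -1.    ]]
```

```bash
python3 -m jog '[{"az":0.147,"jaw":-1},{"az":0.147,"jaw":-1},{"tx":25,"ty":-35,"jaw":-1},{"tx":30,"ty":-40,"jaw":-1},{"tx":30,"ty":-40,"jaw":-1}]' 60
python3 -m jog '[{"tx":35,"ty":-45,"jaw":-1},{"tx":35,"ty":-45,"jaw":-1},{"tx":35,"ty":-45,"jaw":-1},{"tx":35,"ty":-45,"jaw":-1},{"tx":35,"ty":-45,"jaw":-1}]'
```

```text
schema error: expected keys tx, ty, tz, ax, ay, az, jaw
schema error: expected keys tx, ty, tz, ax, ay, az, jaw
```

All keys are required in every row.

```bash
python3 -m jog '[{"tx":0,"ty":0,"tz":0,"ax":0,"ay":0,"az":0.147,"jaw":-1},{"tx":0,"ty":0,"tz":0,"ax":0,"ay":0,"az":0.147,"jaw":-1},{"tx":25,"ty":-35,"tz":0,"ax":0,"ay":0,"az":0,"jaw":-1},{"tx":30,"ty":-40,"tz":0,"ax":0,"ay":0,"az":0,"jaw":-1},{"tx":30,"ty":-40,"tz":0,"ax":0,"ay":0,"az":0,"jaw":-1}]' 60
python3 -m jog '[{"tx":35,"ty":-45,"tz":0,"ax":0,"ay":0,"az":0,"jaw":-1},{"tx":35,"ty":-45,"tz":0,"ax":0,"ay":0,"az":0,"jaw":-1},{"tx":35,"ty":-45,"tz":0,"ax":0,"ay":0,"az":0,"jaw":-1},{"tx":35,"ty":-45,"tz":0,"ax":0,"ay":0,"az":0,"jaw":-1},{"tx":35,"ty":-45,"tz":0,"ax":0,"ay":0,"az":0,"jaw":-1}]'
```

```text
time_s: 1.32
eef_pos: [237.7, -386.3, 231.3]
ee_rot: [0.0, 1.0, -0.0, 0.0]
force: [0.1, -0.3, -0.9]
grip_width: 1.001
grip_force: 0.0
time_s: 1.95
eef_pos: [413.0, -161.0, 231.5]
ee_rot: [0.0, 1.0, -0.0, 0.0]
force: [1.1, -1.2, 0.6]
grip_width: 0.997
grip_force: 0.0
```

```bash
python3 -m jog '[{"tx":20,"ty":-22,"tz":30,"ax":0,"ay":0,"az":0,"jaw":-1},{"tx":0,"ty":0,"tz":50,"ax":0,"ay":0,"az":0,"jaw":-1},{"tx":0,"ty":0,"tz":50,"ax":0,"ay":0,"az":0,"jaw":-1},{"tx":0,"ty":0,"tz":50,"ax":0,"ay":0,"az":0,"jaw":-1},{"tx":0,"ty":0,"tz":29,"ax":0,"ay":0,"az":0,"jaw":-0.6}]'
python3 -m jog '[{"tx":0,"ty":0,"tz":0,"ax":0,"ay":0,"az":0,"jaw":1},{"tx":0,"ty":0,"tz":0,"ax":0,"ay":0,"az":0,"jaw":1},{"tx":0,"ty":0,"tz":0,"ax":0,"ay":0,"az":0,"jaw":1},{"tx":0,"ty":0,"tz":0,"ax":0,"ay":0,"az":0,"jaw":1},{"tx":0,"ty":0,"tz":0,"ax":0,"ay":0,"az":0,"jaw":1}]'
```

```text
time_s: 2.58
eef_pos: [431.3, -140.1, 20.3]
ee_rot: [-0.001, 1.0, -0.0, -0.001]
force: [-0.3, -0.2, 0.2]
grip_width: 0.817
grip_force: 0.0
time_s: 3.2
eef_pos: [433.0, -141.1, 23.8]
ee_rot: [0.001, 1.0, -0.0, 0.001]
force: [-0.4, 0.7, 7.0]
grip_width: 0.201
grip_force: 59.4
```

```bash
python3 -m jog '[{"tx":0,"ty":-10,"tz":0,"ax":0,"ay":0,"az":0,"jaw":1},{"tx":0,"ty":-18,"tz":0,"ax":0,"ay":0,"az":0,"jaw":1},{"tx":0,"ty":-18,"tz":0,"ax":0,"ay":0,"az":0,"jaw":1},{"tx":1,"ty":-18,"tz":0,"ax":0,"ay":0,"az":0,"jaw":1},{"tx":0,"ty":-18,"tz":0,"ax":0,"ay":0,"az":0,"jaw":1}]'
python3 -m jog '[{"tx":0,"ty":-18,"tz":0,"ax":0,"ay":0,"az":0,"jaw":1},{"tx":0,"ty":-18,"tz":0,"ax":0,"ay":0,"az":0,"jaw":1},{"tx":1,"ty":-18,"tz":0,"ax":0,"ay":0,"az":0,"jaw":1},{"tx":0,"ty":-18,"tz":0,"ax":0,"ay":0,"az":0,"jaw":1},{"tx":0,"ty":-12,"tz":0,"ax":0,"ay":0,"az":0,"jaw":1}]'
cat >c.py <<'E'
from h import *
from b import blob
E
cat > m.py <<'E'
from h import *
import sys
np.set_printoptions(precision=1,suppress=True)
for n in("top","scene"):
    c=capture(n)
    for q,z in dict(tray_post=40,tray_in=3,pin_mid=111).items():
        for r in place_of(q,n)[:2]:print(n,q,r["conf"],np.array(r["centre"]),atz(c,r["centre"],z))
    save(c,sys.argv[1]+n+".png",(120,120,320,260) if n=="top" else (150,180,370,390),3 if n=="top" else 2.7)
E
python3 m.py tr
```

```text
time_s: 3.82
eef_pos: [434.5, -59.1, 23.8]
ee_rot: [0.001, 1.0, 0.0, 0.002]
force: [-0.6, -7.0, 6.9]
grip_width: 0.199
grip_force: 59.6
time_s: 4.45
eef_pos: [435.5, 25.3, 23.8]
ee_rot: [0.001, 1.0, 0.0, 0.002]
force: [-0.8, -7.7, 7.9]
grip_width: 0.198
grip_force: 59.8
top tray_in 0.6 [220.4 211.9] [433.6 168.    3. ]
top pin_mid 0.45 [315.7 176.9] [ 511.8 -103.1  111. ]
top pin_mid 0.4 [210.5 203.4] [443.6 173.5 111. ]
scene tray_post 0.63 [298.6 263.4] [438.4  33.6  40. ]
scene tray_in 0.56 [259.9 315.4] [443.6 165.5   3. ]
scene pin_mid 0.72 [250.7 292. ] [436.7 183.1 111. ]
```

View pics/trscene.png

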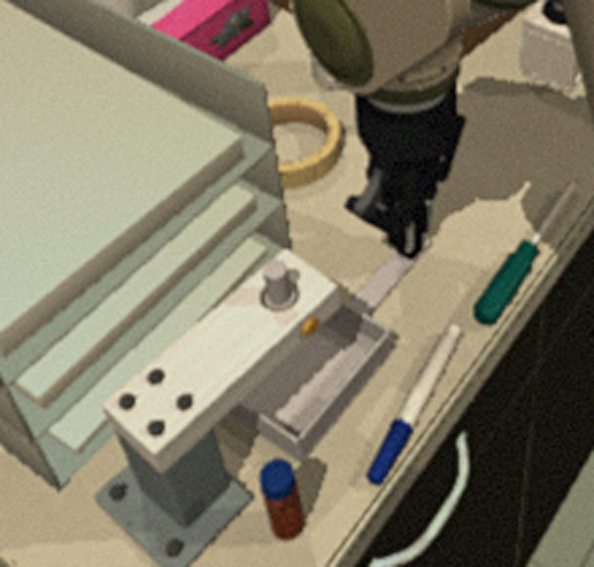

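The picture shows the tray under the arm, with its rim about 8 mm short of centred on the pin. I'll move it the rest of the way, then release.

```bash
python3 -m jog '[{"tx":0,"ty":-4,"tz":0,"ax":0,"ay":0,"az":0,"jaw":1},{"tx":0,"ty":-4,"tz":0,"ax":0,"ay":0,"az":0,"jaw":1},{"tx":0,"ty":0,"tz":0,"ax":0,"ay":0,"az":0,"jaw":1},{"tx":0,"ty":0,"tz":0,"ax":0,"ay":0,"az":0,"jaw":-0.5},{"tx":0,"ty":0,"tz":0,"ax":0,"ay":0,"az":0,"jaw":-0.5}]'
python3 -m jog '[{"tx":0,"ty":0,"tz":0,"ax":0,"ay":0,"az":0,"jaw":-0.5},{"tx":0,"ty":0,"tz":-30,"ax":0,"ay":0,"az":0,"jaw":-0.5},{"tx":0,"ty":0,"tz":-50,"ax":0,"ay":0,"az":0,"jaw":-0.5},{"tx":0,"ty":0,"tz":-50,"ax":0,"ay":0,"az":0,"jaw":-0.5},{"tx":0,"ty":0,"tz":-50,"ax":0,"ay":0,"az":0,"jaw":-0.5}]'
```

```text
time_s: 5.48
eef_pos: [434.1, 33.6, 22.5]
ee_rot: [-0.0, 1.0, -0.0, 0.0]
force: [-0.2, -0.7, 0.4]
grip_width: 0.621
grip_force: 0.0
time_s: 6.1
eef_pos: [433.8, 33.5, 203.9]
ee_rot: [-0.0, 1.0, -0.0, -0.0]
force: [0.5, 0.3, -0.3]
grip_width: 0.748
grip_force: 0.0
```

```bash
python3 -m jog '[{"tx":2,"ty":40,"tz":0,"ax":0,"ay":0,"az":0,"jaw":-0.3},{"tx":2,"ty":55,"tz":0,"ax":0,"ay":0,"az":0,"jaw":-0.3},{"tx":3,"ty":55,"tz":0,"ax":0,"ay":0,"az":0,"jaw":-0.3},{"tx":3,"ty":55,"tz":0,"ax":0,"ay":0,"az":0,"jaw":-0.3},{"tx":3,"ty":50,"tz":0,"ax":0,"ay":0,"az":0,"jaw":-0.3}]'
cat > m2.py <<'E'
from b import *
E
python3 - <<'E'
from h import *
exec(open("b.py").read().split("for n,c in")[0])
for n,c in(("top",t),("scene",s)):
    P=cloud(c);print(n)
    blob(P,(400,470),(15,60),(46,62),"post")
    blob(P,(370,500),(100,240),(22,36),"tray")
    blob(P,(400,490),(-290,-225),(115,142),"punchtop")
E
```

```text
time_s: 6.72
eef_pos: [446.8, -223.4, 202.2]
ee_rot: [-0.0, 1.0, -0.0, -0.0]
force: [-0.2, 0.4, 0.5]
grip_width: 0.649
grip_force: 0.0
top
post 42 mean [435.2  30.9  54.8] min [426.4  22.6  47.6] max [443.1  39.1  61.4] rect [434.7  31. ] [16.6 16.6] 88.58570861816406
tray 191 mean [434.9 161.8  28.5] min [391.2 116.1  22. ] max [481.8 226.7  35.9] rect [436.4 171.3] [110.2  90.3] 89.57515716552734
punchtop 4 mean [ 435.3 -259.5  129.9] min [ 434.9 -263.   126.9] max [ 435.7 -256.1  132.6] rect [ 435.3 -259.5] [7.  0.1] 83.12152862548828
scene
post 70 mean [435.9  36.5  53. ] min [428.   25.4  46.4] max [446.1  44.   57. ] rect [437.1  34.9] [18.1 18.6] 4.890326976776123
tray 286 mean [406.5 179.8  27.6] min [391.9 119.2  22.1] max [452.7 230.1  32.7] rect [422.1 174.6] [111.3  60. ] 89.38289642333984
punchtop 79 mean [ 448.5 -251.8  130.5] min [ 439.1 -267.6  115.3] max [ 458.9 -245.1  139. ] rect [ 450.5 -254.8] [16.2 22.1] 33.98906326293945
```

The tray is centred at about (436,173) under the pin. Now I'll grasp the punch.

```bash
python3 -m jog '[{"tx":1,"ty":34,"tz":0,"ax":0,"ay":0,"az":0,"jaw":-0.3},{"tx":0,"ty":0,"tz":24,"ax":0,"ay":0,"az":0,"jaw":-0.3},{"tx":0,"ty":0,"tz":35,"ax":0,"ay":0,"az":0,"jaw":-0.3},{"tx":0,"ty":0,"tz":35,"ax":0,"ay":0,"az":0,"jaw":-0.3},{"tx":0,"ty":0,"tz":20,"ax":0,"ay":0,"az":0,"jaw":-0.3}]' 90
python3 -m jog '[{"tx":0,"ty":0,"tz":0,"ax":0,"ay":0,"az":0,"jaw":1},{"tx":0,"ty":0,"tz":0,"ax":0,"ay":0,"az":0,"jaw":1},{"tx":0,"ty":0,"tz":0,"ax":0,"ay":0,"az":0,"jaw":1},{"tx":0,"ty":0,"tz":0,"ax":0,"ay":0,"az":0,"jaw":1},{"tx":0,"ty":0,"tz":0,"ax":0,"ay":0,"az":0,"jaw":1}]'
```

```text
time_s: 7.45
eef_pos: [447.5, -254.5, 86.6]
ee_rot: [-0.001, 1.0, 0.0, -0.001]
force: [0.3, 0.5, 0.2]
grip_width: 0.651
grip_force: 0.0
time_s: 8.07
eef_pos: [448.5, -255.7, 89.3]
ee_rot: [0.0, 1.0, -0.0, 0.001]
force: [0.6, 1.5, 5.9]
grip_width: 0.26
grip_force: 88.2
```

```bash
python3 -m jog '[{"tx":0,"ty":0,"tz":-20,"ax":0,"ay":0,"az":0,"jaw":1},{"tx":0,"ty":0,"tz":-35,"ax":0,"ay":0,"az":0,"jaw":1},{"tx":0,"ty":0,"tz":-40,"ax":0,"ay":0,"az":0,"jaw":1},{"tx":0,"ty":0,"tz":-40,"ax":0,"ay":0,"az":0,"jaw":1},{"tx":0,"ty":0,"tz":-20,"ax":0,"ay":0,"az":0,"jaw":1}]'
python3 -m jog '[{"tx":0,"ty":-30,"tz":0,"ax":0,"ay":0,"az":0,"jaw":1},{"tx":0,"ty":-45,"tz":0,"ax":0,"ay":0,"az":0,"jaw":1},{"tx":0,"ty":-50,"tz":0,"ax":0,"ay":0,"az":0,"jaw":1},{"tx":0,"ty":-50,"tz":0,"ax":0,"ay":0,"az":0,"jaw":1},{"tx":0,"ty":-50,"tz":0,"ax":0,"ay":0,"az":0,"jaw":1}]'
python3 -m jog '[{"tx":0,"ty":-50,"tz":0,"ax":0,"ay":0,"az":0,"jaw":1},{"tx":0,"ty":-50,"tz":0,"ax":0,"ay":0,"az":0,"jaw":1},{"tx":0,"ty":-40,"tz":0,"ax":0,"ay":0,"az":0,"jaw":1},{"tx":0,"ty":-20,"tz":0,"ax":0,"ay":0,"az":0,"jaw":1},{"tx":0,"ty":0,"tz":0,"ax":0,"ay":0,"az":0,"jaw":1}]'
python3 m.py pr; python3 - <<'E'
from h import *
exec(open("b.py").read().split("for n,c in")[0])
P=cloud(s)
blob(P,(400,480),(110,185),(126,145),"pin")
for z in(160,175,190,205,220):blob(P,(400,490),(90,190),(z,z+15),z)
E
```

```text
time_s: 8.7
eef_pos: [448.3, -255.8, 245.4]
ee_rot: [0.001, 1.0, -0.0, 0.001]
force: [0.1, -0.2, -2.2]
grip_width: 0.256
grip_force: 88.2
time_s: 9.32
eef_pos: [447.7, -29.0, 243.3]
ee_rot: [0.0, 1.0, -0.0, -0.0]
force: [1.3, 0.7, -2.6]
grip_width: 0.26
grip_force: 88.4
time_s: 9.95
eef_pos: [447.8, 130.3, 243.2]
ee_rot: [0.0, 1.0, 0.001, -0.0]
force: [0.0, 0.0, -2.3]
grip_width: 0.262
grip_force: 88.5
top tray_post 0.89 [269.5 210.3] [432.4  25.1  40. ]
top tray_in 0.97 [216.5 210.1] [438.9 179.1   3. ]
top pin_mid 0.59 [312.7 178.3] [508.1 -95.1 111. ]
scene tray_post 0.84 [296.9 262.9] [442.4  34.5  40. ]
scene tray_in 0.89 [258.4 318.2] [442.  172.2   3. ]
scene pin_mid 0.75 [252.5 291.1] [435.2 179.8 111. ]
scene pin_mid 0.42 [299.7 219.6] [473.5 -23.2 111. ]
pin 91 mean [436.2 176.8 136.8] min [429.5 168.1 126.5] max [445.7 183.5 142.7] rect [437.4 175.5] [15.5 15.6] 64.4622573852539
160 36 mean [444.4 134.6 169.4] min [438.8 125.1 164.5] max [452.5 139.2 174.7] rect [444.6 133.7] [16.9  6.7] 48.86912536621094
175 57 mean [444.4 134.6 182.5] min [439.7 125.5 175.4] max [453.8 139.2 189.9] rect [444.9 134.3] [17.2  7.9] 44.08121109008789
190 56 mean [444.  134.4 198. ] min [439.3 125.3 190.4] max [453.5 139.5 204.8] rect [444.7 134.1] [17.2  7.7] 44.341461181640625
205 16 mean [444.1 135.6 207.7] min [439.8 129.8 205.3] max [451.1 139.  210.5] rect [444.3 135.6] [14.1  4. ] 38.80926513671875
220 264 mean [441.2 135.9 229.5] min [425.6 108.7 222.9] max [466.6 152.5 234.5] rect [444.  132.9] [44.6 34.6] 63.745574951171875
```

View pics/prscene.png

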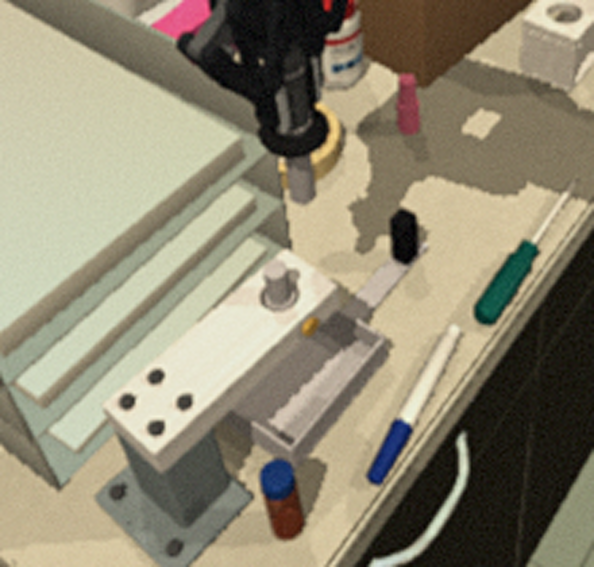

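The picture shows the punch held upright, its tip at about (302,198) in the crop, left of the holder and clear. The pin is still up and the tray is in place under it. I'll align over the pin and press.

```bash
python3 -m jog '[{"tx":-4,"ty":-15,"tz":0,"ax":0,"ay":0,"az":0,"jaw":1},{"tx":-4,"ty":-18,"tz":0,"ax":0,"ay":0,"az":0,"jaw":1},{"tx":-2.5,"ty":-11,"tz":0,"ax":0,"ay":0,"az":0,"jaw":1},{"tx":0,"ty":0,"tz":6,"ax":0,"ay":0,"az":0,"jaw":1},{"tx":0,"ty":0,"tz":6,"ax":0,"ay":0,"az":0,"jaw":1}]'
python3 -m jog '[{"tx":0,"ty":0,"tz":0,"ax":0,"ay":0,"az":0,"jaw":1}]'
python3 - <<'E'
from h import *
exec(open("b.py").read().split("for n,c in")[0])
P=cloud(s);Q=cloud(t)
blob(P,(400,480),(150,205),(126,144),"pin")
blob(P,(400,490),(150,205),(146,175),"shank")
save(s,"al.png",(200,230,300,330),5)
E
```

```text
time_s: 11.08
eef_pos: [437.6, 173.3, 230.7]
ee_rot: [0.0, 1.0, -0.0, -0.0]
force: [0.5, 1.2, -2.3]
grip_width: 0.261
grip_force: 88.6
time_s: 11.2
eef_pos: [437.5, 173.0, 230.6]
ee_rot: [0.0, 1.0, -0.0, -0.001]
force: [-0.3, 0.5, -1.8]
grip_width: 0.262
grip_force: 88.6
pin 77 mean [435.3 177.6 136.3] min [429.7 168.1 126.5] max [445.1 183.1 141.6] rect [436.7 176.8] [15.5 12.2] 42.236961364746094
shank 84 mean [433.5 178.3 163.5] min [428.7 167.4 150.1] max [442.7 183.5 174.9] rect [434.3 176.9] [17.3  8.4] 54.64570999145508
```

View pics/al.png

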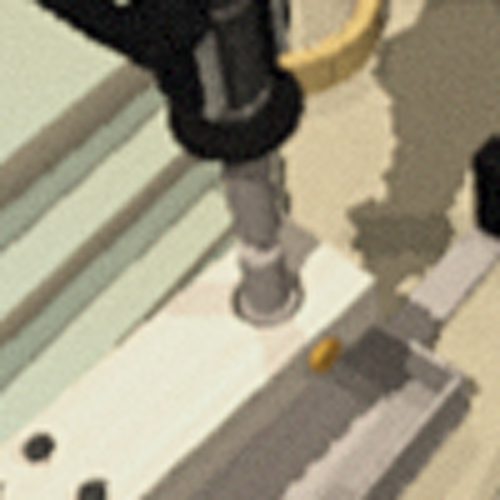

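The crop shows the shank in line with the pin, tip at about (260,245) just above the pin top. Pressing.

```bash
python3 -m jog '[{"tx":0,"ty":0,"tz":4,"ax":0,"ay":0,"az":0,"jaw":1},{"tx":0,"ty":0,"tz":4,"ax":0,"ay":0,"az":0,"jaw":1},{"tx":0,"ty":0,"tz":3,"ax":0,"ay":0,"az":0,"jaw":1},{"tx":0,"ty":0,"tz":2,"ax":0,"ay":0,"az":0,"jaw":1}]'
python3 -m jog '[{"tx":0,"ty":0,"tz":2,"ax":0,"ay":0,"az":0,"jaw":1},{"tx":0,"ty":0,"tz":2,"ax":0,"ay":0,"az":0,"jaw":1},{"tx":0,"ty":0,"tz":2,"ax":0,"ay":0,"az":0,"jaw":1}]'
```

```text
time_s: 11.8
eef_pos: [437.8, 173.4, 218.3]
ee_rot: [-0.0, 1.0, -0.0, 0.0]
force: [-0.1, -0.1, 0.2]
grip_width: 0.258
grip_force: 88.6
time_s: 12.18
eef_pos: [437.7, 173.5, 212.2]
ee_rot: [-0.0, 1.0, -0.0, 0.0]
force: [0.2, 0.1, -0.4]
grip_width: 0.262
grip_force: 88.6
```

```bash
python3 -m jog '[{"tx":0,"ty":0,"tz":2,"ax":0,"ay":0,"az":0,"jaw":1},{"tx":0,"ty":0,"tz":2,"ax":0,"ay":0,"az":0,"jaw":1},{"tx":0,"ty":0,"tz":2,"ax":0,"ay":0,"az":0,"jaw":1}]'
python3 - <<'E'
from h import *
exec(open("b.py").read().split("for n,c in")[0])
save(s,"al2.png",(180,230,310,360),4)
E
```

```text
time_s: 12.55
eef_pos: [437.5, 173.4, 205.9]
ee_rot: [0.0, 1.0, -0.0, -0.0]
force: [-0.2, 0.1, -1.6]
grip_width: 0.257
grip_force: 88.6
```

View pics/al2.png

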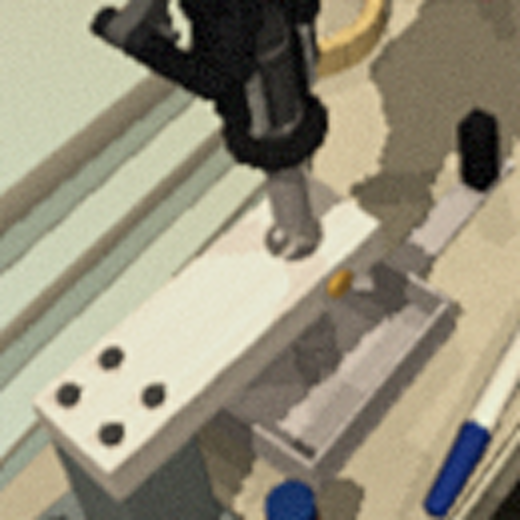

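The hole at about (292,240) now looks empty around the shank tip, and the force is back to its free value. I'll retract and check.

```bash
python3 -m jog '[{"tx":0,"ty":0,"tz":-15,"ax":0,"ay":0,"az":0,"jaw":1},{"tx":0,"ty":0,"tz":-25,"ax":0,"ay":0,"az":0,"jaw":1},{"tx":4,"ty":30,"tz":0,"ax":0,"ay":0,"az":0,"jaw":1},{"tx":4,"ty":40,"tz":0,"ax":0,"ay":0,"az":0,"jaw":1},{"tx":3,"ty":40,"tz":0,"ax":0,"ay":0,"az":0,"jaw":1}]'
python3 - <<'E'
from h import *
exec(open("b.py").read().split("for n,c in")[0])
P=cloud(s)
blob(P,(400,480),(150,200),(116,150),"pin still up")
for r in place_of("pin_mid","scene"):print(r,atdepth(s,r["centre"]))
a=cv2.resize(s["color"][245:355,200:300],(400,440));b=cv2.resize(t["color"][170:250,170:280],(400,440))
cv2.imwrite("pics/drop.png",np.hstack([a,b])[:,:,::-1])
E
```

```text
time_s: 13.28
eef_pos: [448.6, 62.3, 246.3]
ee_rot: [0.0, 1.0, 0.0, 0.0]
force: [0.2, 0.2, -1.5]
grip_width: 0.253
grip_force: 88.7
pin still up 0
{'centre': [259.6, 316.5], 'conf': 0.73} [428.7 179.8  31.6]
{'centre': [304.3, 217.0], 'conf': 0.59} [ 518.3 -102.5   33.3]
```

View pics/drop.png

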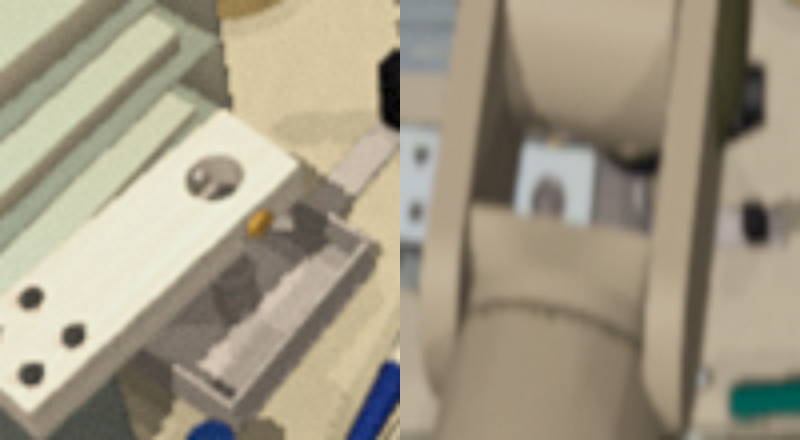

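The pin's hole is empty, at crop (215,180). The network sees the pin in the tray at about (429,180,32), so it dropped in. Now I'll return the punch.

```bash
python3 -m jog '[{"tx":0,"ty":50,"tz":0,"ax":0,"ay":0,"az":0,"jaw":1},{"tx":0,"ty":50,"tz":0,"ax":0,"ay":0,"az":0,"jaw":1},{"tx":0,"ty":50,"tz":0,"ax":0,"ay":0,"az":0,"jaw":1},{"tx":0,"ty":50,"tz":0,"ax":0,"ay":0,"az":0,"jaw":1},{"tx":0,"ty":50,"tz":0,"ax":0,"ay":0,"az":0,"jaw":1}]'
python3 -m jog '[{"tx":0,"ty":40,"tz":0,"ax":0,"ay":0,"az":0,"jaw":1},{"tx":0,"ty":20,"tz":0,"ax":0,"ay":0,"az":0,"jaw":1},{"tx":0,"ty":0,"tz":0,"ax":0,"ay":0,"az":0,"jaw":1}]'
```

```text
time_s: 14.05
eef_pos: [448.8, -187.3, 246.3]
ee_rot: [-0.0, 1.0, 0.0, 0.0]
force: [0.8, -0.2, -0.7]
grip_width: 0.255
grip_force: 89.0
time_s: 14.42
eef_pos: [448.7, -246.5, 246.0]
ee_rot: [-0.0, 1.0, -0.0, -0.0]
force: [-0.1, 0.6, -1.8]
grip_width: 0.258
grip_force: 89.1
```

```bash
python3 -m jog '[{"tx":-0.5,"ty":10,"tz":0,"ax":0,"ay":0,"az":0,"jaw":1},{"tx":0,"ty":0,"tz":30,"ax":0,"ay":0,"az":0,"jaw":1},{"tx":0,"ty":0,"tz":40,"ax":0,"ay":0,"az":0,"jaw":1},{"tx":0,"ty":0,"tz":25,"ax":0,"ay":0,"az":0,"jaw":1},{"tx":0,"ty":0,"tz":15,"ax":0,"ay":0,"az":0,"jaw":1}]'
python3 -m jog '[{"tx":0,"ty":0,"tz":20,"ax":0,"ay":0,"az":0,"jaw":1},{"tx":0,"ty":0,"tz":15,"ax":0,"ay":0,"az":0,"jaw":1},{"tx":0,"ty":0,"tz":7,"ax":0,"ay":0,"az":0,"jaw":1},{"tx":0,"ty":0,"tz":3,"ax":0,"ay":0,"az":0,"jaw":1},{"tx":0,"ty":0,"tz":0,"ax":0,"ay":0,"az":0,"jaw":1}]'
```

```text
time_s: 15.05
eef_pos: [448.1, -255.8, 135.4]
ee_rot: [-0.0, 1.0, 0.0, -0.0]
force: [0.6, 0.3, -2.2]
grip_width: 0.262
grip_force: 89.1
time_s: 15.68
eef_pos: [448.2, -256.7, 91.6]
ee_rot: [0.0, 1.0, -0.0, 0.0]
force: [-0.1, 0.0, -1.3]
grip_width: 0.26
grip_force: 89.1
```

```bash
python3 -m jog '[{"tx":0,"ty":0,"tz":1.5,"ax":0,"ay":0,"az":0,"jaw":1},{"tx":0,"ty":0,"tz":0,"ax":0,"ay":0,"az":0,"jaw":0.1},{"tx":0,"ty":0,"tz":0,"ax":0,"ay":0,"az":0,"jaw":-0.2},{"tx":0,"ty":0,"tz":0,"ax":0,"ay":0,"az":0,"jaw":-0.3},{"tx":0,"ty":0,"tz":0,"ax":0,"ay":0,"az":0,"jaw":-0.3}]'
python3 -m jog '[{"tx":0,"ty":0,"tz":-20,"ax":0,"ay":0,"az":0,"jaw":-0.3},{"tx":0,"ty":0,"tz":-30,"ax":0,"ay":0,"az":0,"jaw":-0.3},{"tx":0,"ty":0,"tz":-40,"ax":0,"ay":0,"az":0,"jaw":-0.3},{"tx":0,"ty":0,"tz":-40,"ax":0,"ay":0,"az":0,"jaw":-0.3},{"tx":-30,"ty":0,"tz":-10,"ax":0,"ay":0,"az":0,"jaw":-0.3}]'
python3 - <<'E'
from h import *
exec(open("b.py").read().split("for n,c in")[0])
blob(cloud(s),(400,490),(-290,-225),(115,150),"punchtop")
for r in place_of("pin_mid","scene"):print(r,atdepth(s,r["centre"]))
a=cv2.resize(s["color"][250:350,200:300],(400,400));b=cv2.resize(s["color"][130:230,315:415],(400,400))
cv2.imwrite("pics/end.png",np.hstack([a,b])[:,:,::-1])
E
```

```text
time_s: 16.3
eef_pos: [448.1, -256.6, 89.9]
ee_rot: [0.0, 1.0, -0.0, 0.0]
force: [-0.3, 0.4, 0.1]
grip_width: 0.65
grip_force: 0.0
time_s: 16.92
eef_pos: [419.0, -257.1, 232.1]
ee_rot: [0.002, 1.0, 0.001, 0.002]
force: [-0.5, -0.0, -0.8]
grip_width: 0.653
grip_force: 0.0
punchtop 103 mean [ 447.1 -250.7  130.2] min [ 437.1 -267.3  115.7] max [ 460.7 -242.3  139.2] rect [ 449.1 -253.7] [23.  24.8] 43.69370651245117
{'centre': [299.9, 219.2], 'conf': 0.65} [522.  -88.4  34.7]
{'centre': [258.2, 313.5], 'conf': 0.49} [431.9 179.2  38.6]
{'centre': [258.0, 319.2], 'conf': 0.21} [431.5 182.6  23.1]
```

View pics/end.png

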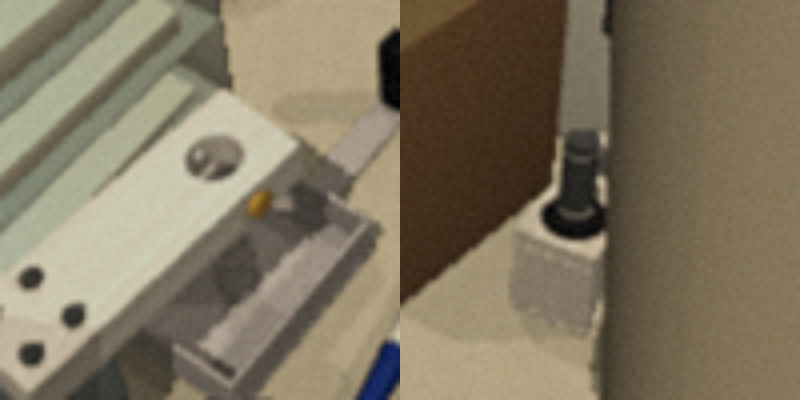

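The picture shows the punch upright in its hole, guard seated at about (575,215). The stand's hole is empty at (213,158), and the pin is in the tray beneath it. Handing in.

```bash
python3 -m jog '[{"tx":0,"ty":0,"tz":0,"ax":0,"ay":0,"az":0,"jaw":-0.3},{"tx":0,"ty":0,"tz":0,"ax":0,"ay":0,"az":0,"jaw":-0.3}]'; python3 -c "from rig import *;print(finish_job())"
```

```text
time_s: 17.32
eef_pos: [418.4, -256.4, 229.2]
ee_rot: [-0.0, 1.0, 0.0, -0.0]
force: [0.6, -0.5, 0.2]
grip_width: 0.647
grip_force: 0.0
the job is handed in; nothing more can be done
None
```

I slid the tray under the pin, pressed the pin out into it with the punch, put the punch back upright in its hole, and handed the job in at 17.3 s; the last pictures showed the pin in the tray and the punch seated, but the hand-in returned no verdict.

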